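# Push the ring box down its rack lane without touching the rails

## Robot

A 7-joint arm with a two-finger parallel gripper is mounted at the origin on a cart in front of the work surface, level with it; the furniture and walls round the work are solid. World frame = base frame: x ahead of the robot, y to its left, z up, the work surface at z = 0. Lengths are in m, angles in rad, forces in N, time in s.
With the tool pointing down it reaches from about 0.35 to 0.9 m from the base axis. Payload 8.1 kg.
Tool frame: the origin (TCP) lies midway between the tips of the shut fingers; the grasp point (between the pads) lies 19 mm behind it; z points along the fingers, y is the line along which they close (so a half turn about z gives the same grasp; the last joint's range is limited). The gripper opens to 92 mm and grips with 3 to 60 N. Pads are 19 mm wide; open, the fingers measure 130 mm over their backs; the gripper's body (75 mm by 190 mm) begins 47 mm behind the grasp point.
Start: joints at [-1.225, 0.434, 0.025, 1.573, -0.012, 1.134, -0.075], TCP at [0.271, 0.563, 0.227] pointing down, gripper open.
Joint ranges: [-2.62, 2.62], [-0.44, 2.09], [-1.27, 1.32], [0.08, 2.57], [-1.32, 4.46], [0.12, 2], [-2.74, 2.74]. Speed limits (rad/s): [2.22, 2.22, 3.01, 3.01, 3.14, 3.14, 3.14].

## Interface

Orientations are given as a rotation vector (axis times angle).
In Python, from cell import observe, get_image, camera_model, sign_off, recognise, silhouettes gives the robot as it stands.
- The arm moves only by the tool apply_moves, never from a script. Its argument "motion" is a list of rows, each an object of numbers: "x", "y", "z": the shift along the world's x, y, z in cm; "yaw": the turn about the world's z in degrees; "hand": the opening, from -1 (shut) to 1 (fully open), so that 0 is half open. In form: [{"x": .., "y": .., "z": .., "yaw": .., "hand": ..}, ...]. A call has 1 to 10 rows; each row is the pose to reach, as a shift and turn from the pose commanded when the call began; what a row does not reach only later rows make up. A row lasts 1/8 s, in which the tool goes at most 62.5 mm and 10.7 degrees, less where a joint would pass 70% of its speed; a pose out of reach is approached as far as the arm can. A call with a gripper value outside its range is refused whole. The fingers move at their own pace and stop on an object; "newtons" is the grip in N (left out, the last holds). Time passes only in rows, so rows that repeat a pose let the fingers close. It gives the time, the measured TCP pose, the force, the opening and the grip force at its end, in the units of the state.
- observe(): the state, without advancing time (a new reading comes with each control period).
- get_image(name): name is "side" or "top"; returns the picture (384x512x3 uint8, blue, green, red); there is no depth.
- camera_model(name): a dict with "camera_matrix" (3x3 intrinsics, pixels), "k1" (the pictures are not rectified: a ray, as slopes to the right and down, at radius r is drawn at 1 + k1 r^2 times it, then the intrinsics apply), "T" (4x4, takes a point from camera to world coordinates). Camera axes: x right, y up, looking along -z (the intrinsics and any distortion apply to the point x, -y, -z); pixel columns grow to the right and rows downward; lengths in m; the calibration is good to about 2 mm. A picture is of the moment at which its call begins. camera_model takes no time and is no camera call.
- sign_off(): hands the job in; it is judged then, once.
Trained networks look in the newest picture that a camera, given by its name, has taken for a name from the list of things; names that differ only in an ending like _2 or _b are one class to them, and where a whole thing is asked for, a point or a joint stands for the part that bears it (a point fixed in the world has none). Each returns a list of dicts, best first, with "p" (0 to 1); they miss things now and then, are a little off and sometimes report something else, mostly with a low value. They report only what shows in the picture. A call takes as long as a camera call. They do not tell look-alikes from the thing itself.
- recognise(query, camera): "rect" ([left, top, right, bottom] in pixels, round what is visible of it).
- silhouettes(query, camera): "mask" (384x512 bool, what is visible of it) and "rect" ([left, top, right, bottom] in pixels, round what is visible of it).
The state is a dict: "clock": time; "joints": joint angles; "dq": joint speeds; "joint_efforts": joint torques, N m; "position": TCP position; "ee_rot": TCP orientation; "force": force on the tool from outside, world axes, zero at the start; "ft_torque": the same for the moment, N m; "width": opening from 0.0 (shut) to 1.0 (fully open); "gripper_force": force on a finger pad.
Only numpy, scipy, OpenCV 4.12 (cv2) and the standard library are available. Lean on these libraries where they do the work, as an engineer would, in place of code of your own. Each camera call takes 0.05 s, during which the arm holds its last target. There are 200 camera calls.

## Task

A closed ring box stands askew on the front of the wooden lane rack, before one of the two lanes; a sanding block stands before the other. With the fingertips only, line the box up with the lane it stands before and push it gently down that lane until it is home against the stop bar at the far end, then leave it. Neither the box nor the robot may touch any of the guide rails, the box is never gripped, lifted or tipped, and the sanding block and everything else stay where they are.

Things in the scene. Friction and masses are not known exactly. Their poses are not given: they have to be found in the camera images.
- rack: Fixed plywood board 290 (x) x 220 (y) x 10 mm; origin at the centre of its underside; x points down the lanes, away from the robot (turned up to 0.2 rad), y left, z up. x -145 to -35 mm is a bare flat apron; from x -35 to +133 mm run two lanes with centre lines at y = +62 (left) and -62 mm (right), each 66 mm wide between its rails. The board's top is at z = 10 mm.
- rail_a: Left rail of the left lane: aluminium bar 168 long x 8 wide x 10 mm high on the board (top at 20 mm above the table). Origin at the centre of its underside, at x = +49, y = +99 mm in the rack's frame; x along the lane.
- rail_b: Right rail of the left lane, same size, centre at y = +25 mm in the rack's frame.
- rail_c: Left rail of the right lane, same size, centre at y = -25 mm in the rack's frame.
- rail_d: Right rail of the right lane, same size, centre at y = -99 mm in the rack's frame.
- stop_bar: Wooden stop bar across the far end of both lanes, 12 x 216 mm, 28 mm high on the board; origin at the centre of its underside. Its near face is at x = +133 mm in the rack's frame.
- left_home (a point): Point on the board where the centre of the box's underside is when the box is home in the left lane (box touching the stop bar and centred).
- right_home (a point): The same for the right lane.
- ring_box: Closed white ring box, loose, 0.08 to 0.16 kg, flat sides 50 x 50 mm, 43 mm high (brass catch and hinge stand 2 mm out of its -x and +x faces; lid fixed). Origin: centre of its underside. Starts on the apron, 81 to 93 mm before the rack's centre, up to 10 mm off its lane's centre line (left or right lane), its x up to 0.15 rad off the rack's. It stops sliding when the push stops.
- sanding_block: Cork and emery sanding block, loose, 42 x 72 x 24 mm (own x, y, z), long side along the lanes, standing on the apron before the other lane. Not to be moved. Origin at the centre of its underside.
- flux_bottle: Small brown dropper bottle, 34 mm wide, 94 mm high, upright on the table just to the right of the rack (another stands far back); bystander. Origin at the centre of its underside.
- cream_pot: White pot, 68 mm wide, 67 mm high, on the table to the right; bystander. Origin at the centre of its underside.
- polish_bar: Bar of polishing compound, 32 x 63 x 28 mm, on the table to the right; bystander. Origin at the centre of its underside.
- tin_lid: Round shallow tin, 56 mm wide, 10 mm high, on the table behind right; bystander. Origin at the centre of its underside.
Not all that is in view belongs to the job. Of the things shaped like the ring_box, the white one is meant.

How it is judged:
At the end, for the whole second after the job is handed in: The ring box stands flat and at rest on the board in the lane it started before (the one the sanding block does not stand before), within 9 mm of its centre line, square to it within 0.15 rad, and its far face within 6 mm of the stop bar (((y of ring_box in the frame of rack between 0.053 and 0.071 m and y of sanding_block in the frame of rack below 0 m) or (y of ring_box in the frame of rack between -0.071 and -0.053 m and y of sanding_block in the frame of rack above 0 m)) and x of ring_box in the frame of rack between 0.102 and 0.112 m and z of ring_box in the frame of rack between 0.006 and 0.014 m and angle between ring_box's own z axis and vertical below 0.08 rad and angle between the x axis of ring_box and the x axis of rack, either way round below 0.15 rad and linear speed of ring_box below 0.01 m/s); the robot touches nothing.
It fails at once if the ring box touches a guide rail (contact force between ring_box and rail_a above 0.05 N or contact force between ring_box and rail_b above 0.05 N or contact force between ring_box and rail_c above 0.05 N or contact force between ring_box and rail_d above 0.05 N).
It fails at once if the robot touches a guide rail (contact force between any of the arm, the fingers and rail_a above 0.3 N or contact force between any of the arm, the fingers and rail_b above 0.3 N or contact force between any of the arm, the fingers and rail_c above 0.3 N or contact force between any of the arm, the fingers and rail_d above 0.3 N).
It fails at once if the ring box is lifted more than 6 mm off the board or tipped more than 0.25 rad (height (world z) of ring_box above 0.016 m or angle between ring_box's own z axis and vertical above 0.25 rad).
It fails at once if the ring box is gripped or shoved hard (more than 30 N from the fingers, or onto the stop bar) (contact force between the fingers and ring_box above 30 N or contact force between ring_box and stop_bar above 30 N).
It fails at once if the sanding block is moved more than 8 mm, or another bystander more than 15 mm (distance of sanding_block from where it was at the start of the episode above 0.008 m or distance of any of flux_bottle, cream_pot, polish_bar, tin_lid from where it was at the start of the episode above 0.015 m).
It also fails if it takes over 56 s, if anything falls off the work surface, if the arm or the gripper's body presses on something with over 40 N, if the wrist force passes 120 N, or if a joint passes its speed limit or range.

## Working session

There is one attempt and no reset: what is moved stays moved. The work goes in short steps, Python scripts to look and compute and a tool call to move; the robot and the scene stay as the last step left them, time stands still between calls to the robot, and variables do not carry over. Pictures are saved under pics/ and viewed, at most 10 in all, crops included, and the job is handed in when it is done.

Besides the shell and the picture viewer there is one more tool, called after "Call:" in YAML: its name, and indented under it one key for each argument. apply_moves: Moves the arm, as the interface text tells. Its arguments: {"type":"object","properties":{"motion":{"type":"array","items":{"type":"object","properties":{"x":{"type":"number"},"y":{"type":"number"},"z":{"type":"number"},"yaw":{"type":"number"},"hand":{"type":"number"}}}},"newtons":{"type":"number"}},"required":["motion"]}

```bash
mkdir -p pics
cat > h.py <<'E'
import numpy as np, cv2
from cell import *
def ray(cam,px):
    m=camera_model(cam);K=np.array(m['camera_matrix']);T=np.array(m['T'])
    d=np.linalg.inv(K)@np.array([px[0],px[1],1.]);d=d[:2]/d[2]
    u=d.copy()
    for _ in range(20): u=d/(1+m['k1']*(u@u))
    return T[:3,3],T[:3,:3]@np.array([u[0],-u[1],-1.])
def at(cam,px,z):
    o,d=ray(cam,px);return (o+d*(z-o[2])/d[2])[:2]
def proj(cam,P):
    m=camera_model(cam);K=np.array(m['camera_matrix']);T=np.array(m['T'])
    p=(np.atleast_2d(P)-T[:3,3])@T[:3,:3]
    u=np.c_[p[:,0],-p[:,1]]/-p[:,2:3];u=u*(1+m['k1']*(u**2).sum(1,keepdims=True))
    return u*[K[0,0],K[1,1]]+[K[0,2],K[1,2]]
E
python3 - <<'E'
from h import *
a=get_image('top');b=get_image('side')
cv2.imwrite('pics/top0.png',cv2.resize(a,(800,600),interpolation=cv2.INTER_CUBIC));cv2.imwrite('pics/side0.png',b)
print(camera_model('top')['T'],camera_model('side')['T'])
for n in ['rack','rail_a','stop_bar','ring_box','sanding_block']:
  for c in ['top','side']:
    for r in silhouettes(n,c):
        print(n,c,round(r['p'],2),np.round(r['rect']), np.round(cv2.minAreaRect(np.argwhere(r['mask'])[:,::-1].astype(np.float32))[0]),cv2.minAreaRect(np.argwhere(r['mask'])[:,::-1].astype(np.float32))[1:])
o=observe();print(o['clock'],o['position'],o['ee_rot'],o['width'])
E
```

```text
[[ 0.02824787  0.99256145 -0.11842227  0.47625495]
 [-0.99908814  0.03182884  0.0284572  -0.060316  ]
 [ 0.03201476  0.11751043  0.99255547  0.94893727]
 [ 0.          0.          0.          1.        ]] [[ 0.98868732 -0.12239317  0.08670237  0.67028054]
 [ 0.14971093  0.76993602 -0.62031053 -0.58360065]
 [ 0.0091665   0.62627345  0.77954958  0.71047647]
 [ 0.          0.          0.          1.        ]]
rack top 0.83 [118. 143. 217. 263.] [166. 204.] ((112.37545776367188, 84.96378326416016), 82.87498474121094)
rack side 0.81 [195. 112. 304. 173.] [247. 141.] ((62.0, 108.0), 90.0)
rail_a top 0.77 [201. 152. 209. 211.] [202. 181.] ((60.52894592285156, 2.9768331050872803), 82.87498474121094)
rail_a top 0.75 [124. 160. 132. 223.] [127. 191.] ((62.39030838012695, 3.898125410079956), 84.17366027832031)
rail_a top 0.75 [165. 155. 178. 218.] [174. 185.] ((60.523765563964844, 3.3299753665924072), 83.2901611328125)
rail_a top 0.63 [328. 186. 351. 211.] [336. 198.] ((13.914020538330078, 25.61444854736328), 18.434946060180664)
rail_a top 0.5 [150. 156. 162. 221.] [155. 187.] ((61.513862609863
[... 1043 characters left out ...]
.32 [119. 141. 216. 265.] [166. 204.] ((113.11968231201172, 86.0801010131836), 82.87498474121094)
ring_box side 0.92 [240. 188. 266. 218.] [252. 202.] ((24.4960994720459, 27.163990020751953), 14.03624439239502)
ring_box side 0.77 [205. 139. 227. 163.] [215. 150.] ((24.0, 20.0), 90.0)
ring_box side 0.76 [195. 178. 225. 205.] [210. 192.] ((26.56313133239746, 24.033308029174805), 71.56504821777344)
sanding_block top 0.67 [137. 229. 153. 259.] [144. 243.] ((29.055086135864258, 18.507692337036133), 84.2894058227539)
sanding_block side 0.73 [204. 118. 230. 131.] [216. 123.] ((14.0, 25.0), 90.0)
0.6 [0.27121983 0.5630822  0.22676012] [6.99232955e-01 3.06274906e+00 9.27416108e-05] 0.9943049192209172
```

View pics/top0.png

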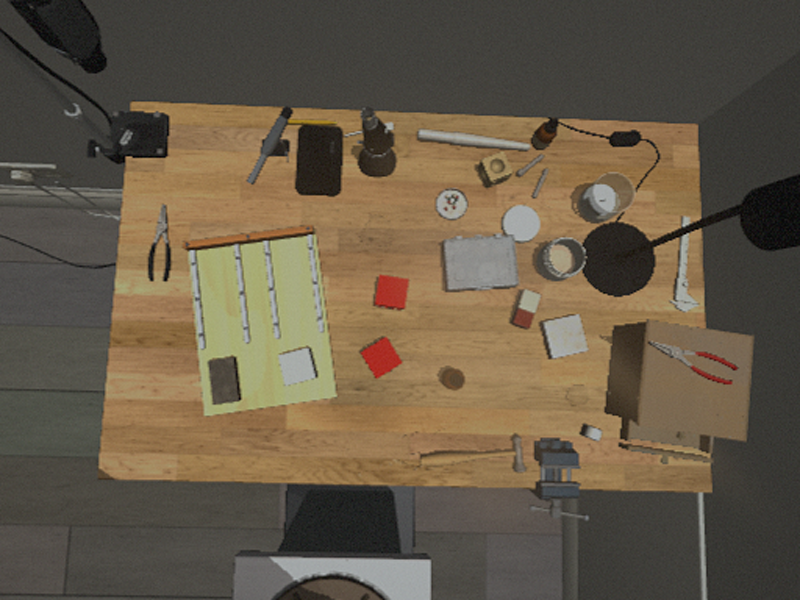

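View pics/side0.png

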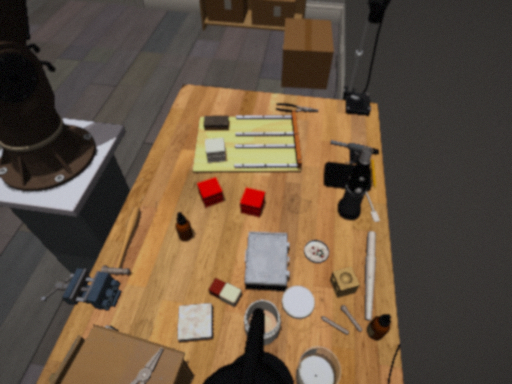

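The top view shows the white box before the right lane at about (297,366) of 800x600, and the sanding block before the left lane at (224,380). The red boxes at (391,292) and (381,357) are decoys. The side view agrees, with the box at (215,150). Next I fit the poses.

```bash
cat >> h.py <<'E'
from scipy.optimize import minimize
S=4
def boxpts(pose,x0,x1,y0,y1,z0,z1):
    c,s=np.cos(pose[2]),np.sin(pose[2])
    P=np.array([[x,y,z] for x in(x0,x1) for y in(y0,y1) for z in(z0,z1)])
    return np.c_[c*P[:,0]-s*P[:,1]+pose[0],s*P[:,0]+c*P[:,1]+pose[1],P[:,2]]
def render(cam,pose,parts):
    im=np.zeros((384*S,512*S),np.float32)
    for p in parts:
        q=(proj(cam,boxpts(pose,*p))+.5)*S
        cv2.fillConvexPoly(im,cv2.convexHull(np.round(q*16).astype(np.int32)),1.,shift=4)
    return cv2.GaussianBlur(cv2.resize(im,(512,384),interpolation=cv2.INTER_AREA),(0,0),.7)
RACK=[(-.145,.145,-.11,.11,0,.01),(.133,.145,-.108,.108,.01,.038)]
BOX=[(-.025,.025,-.025,.025,.01,.053)]
SAND=[(-.021,.021,-.036,.036,.01,.034)]
def fit(cam,mask,parts,p0):
    m=cv2.GaussianBlur(mask.astype(np.float32),(0,0),.7)
    f=lambda p:((render(cam,p,parts)-m)**2).sum()
    r=minimize(f,p0,method='Nelder-Mead',options=dict(initial_simplex=[p0]+[np.array(p0)+d for d in np.diag([.008,.008,.08])],xatol=1e-4,fatol=1e-3))
    return r.x,r.fun
def inr(R,p): 
    c,s=np.cos(R[2]),np.sin(R[2]);d=np.array(p[:2])-R[:2]
    return np.array([c*d[0]+s*d[1],-s*d[0]+c*d[1],p[2]-R[2]])
def near(n,cam,px):
    return min(silhouettes(n,cam),key=lambda r:np.hypot((r['rect'][0]+r['rect'][2])/2-px[0],(r['rect'][1]+r['rect'][3])/2-px[1]))
E
python3 - <<'E'
from h import *
for c,pr,pb in [('top',(167,203),(190,234)),('side',(249,142),(215,150))]:
    img=get_image(c)
    g=at(c,pr,.01);b=at(c,pb,.03)
    R,f=fit(c,near('rack',c,pr)['mask'],RACK,[*g,.1]);B,f2=fit(c,near('ring_box',c,pb)['mask'],BOX,[*b,.1])
    print(c,'rack',R.round(4),f,'box',B.round(4),f2,'in rack',inr(R,B).round(4))
    for r in silhouettes('rail_a',c):
        if r['p']<.5: continue
        q=np.argwhere(r['mask'])[:,::-1].mean(0);print('rail',inr(R,[*at(c,q,.018),0]).round(4))
    v=cv2.resize(img,None,fx=4,fy=4,interpolation=cv2.INTER_CUBIC)
    rails=[(-.035,.133,y-.004,y+.004,.01,.02) for y in(.099,.025,-.025,-.099)]
    for p,parts,col in [(R,RACK+rails,(0,0,255)),(B,BOX,(255,0,0))]:
        for k in parts:
            P=boxpts(p,*k);q=proj(c,P)
            for i in range(8):
                for j in range(i):
                    if bin(i^j).count('1')==1: cv2.line(v,*[tuple(int(t) for t in (q[a]+.5)*4) for a in(i,j)],col,1)
    x,y=((np.array(pr)-[75,70])*4); cv2.imwrite(f'pics/{c}_ov.png',v[y:y+580,x:x+600])
E
```

```text
top rack [0.5314 0.1353 0.1693] 900.6614379882812 box [0.4574 0.0653 0.267 ] 6.809818267822266 in rack [-0.0847 -0.0565  0.0978]
rail [ 0.0428  0.098  -0.1693]
rail [ 0.05    0.0243 -0.1693]
rail [ 0.0451 -0.0258 -0.1693]
rail [ 0.0656 -0.0996 -0.1693]
side rack [0.5292 0.1351 0.1719] 791.364501953125 box [0.4556 0.0648 0.3059] 8.116849899291992 in rack [-0.0845 -0.0567  0.134 ]
rail [ 0.0506 -0.1024 -0.1719]
rail [ 0.0514 -0.0303 -0.1719]
rail [ 0.0515  0.0928 -0.1719]
```

View pics/top_ov.png

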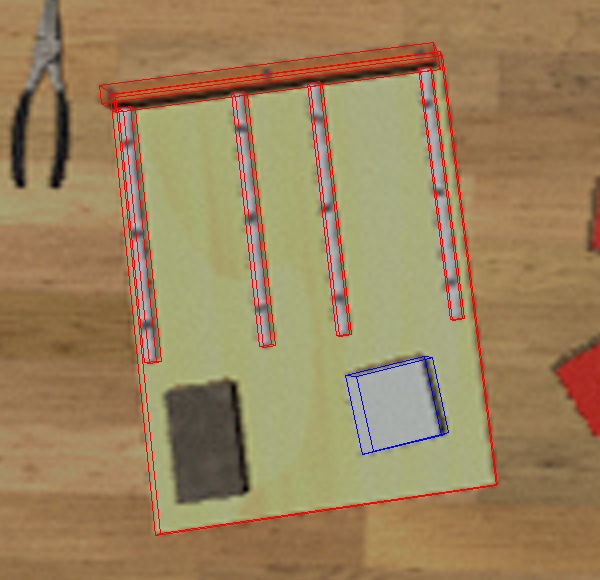

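The overlay fits well. In rack coordinates the box is at (-85, -56.5) mm, turned +0.10 rad. Plan: push its left side with two fingertips along the lane direction to centre and square it, then push from behind.

Call:
apply_moves:
  motion:
    - {"x": 2,"y": -5,"yaw": -6,"hand": -0.5}
    - {"x": 4,"y": -10,"yaw": -12,"hand": -0.5}
    - {"x": 6.5,"y": -15,"yaw": -19,"hand": -0.5}
    - {"x": 8.5,"y": -20.5,"yaw": -26,"hand": -0.5}
    - {"x": 11,"y": -26,"yaw": -33,"hand": -0.5}
    - {"x": 13,"y": -32,"yaw": -40,"hand": -0.5}
    - {"x": 15,"y": -38,"yaw": -47,"hand": -0.5}
    - {"x": 17.6,"y": -44.2,"z": -2,"yaw": -54.6,"hand": -0.5}
    - {"x": 17.6,"y": -44.2,"z": -6,"yaw": -54.6,"hand": -0.5}
    - {"x": 17.6,"y": -44.2,"z": -10,"yaw": -54.6,"hand": -0.5}

```text
schema error: expected keys x, y, z, yaw, hand
```

```bash
cat > see.py <<'E'
import sys
from h import *
from scipy.spatial.transform import Rotation as Ro
R=np.array([.531,.1353,.1693])
o=observe();M=Ro.from_rotvec(o['ee_rot']).as_matrix()
print(o['clock'],'tcp',np.round(o['position'],4),'rack',inr(R,[*o['position'][:2],0])[:2].round(4),'liney deg',np.degrees(np.arctan2(M[1,1],M[0,1])).round(2),'F',np.round(o['force'],2),'w',o['width']*92,'tilt',M[:,2].round(3))
E
python3 - <<'E'
import see
from h import *
cv2.imwrite('pics/t2.png',cv2.resize(get_image('top')[120:280,100:300],None,fx=3,fy=3,interpolation=cv2.INTER_CUBIC))
cv2.imwrite('pics/s2.png',cv2.resize(get_image('side')[80:220,150:340],None,fx=4,fy=4,interpolation=cv2.INTER_CUBIC))
E
```

```text
1.0 tcp [0.2712 0.5631 0.2267] rack [-0.184   0.4654] liney deg 64.28 F [ 0.    0.73 -0.52] w 92.35899214006066 tilt [-0. -0. -1.]
```

View pics/s2.png

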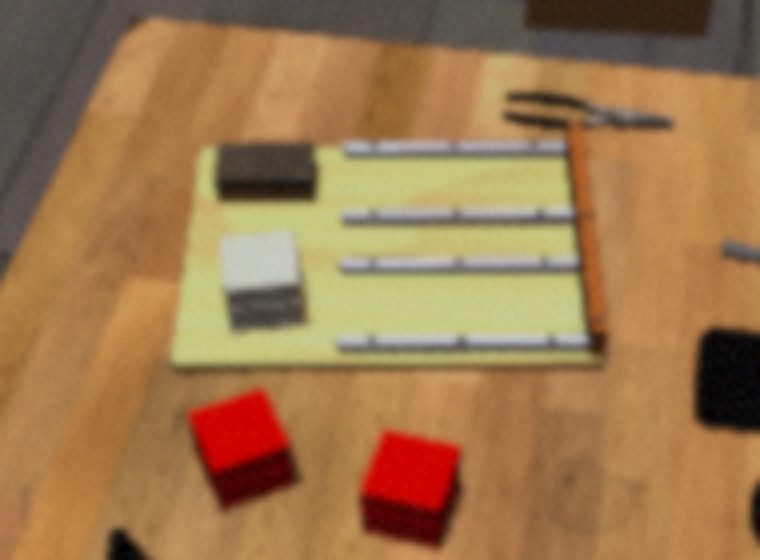

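The picture shows the scene unchanged: the call was refused because every row needs all its keys. Sending it again in full.

Call:
apply_moves:
  motion:
    - {"x": 2,"y": -5,"z": 0,"yaw": -6,"hand": -0.5}
    - {"x": 4,"y": -10,"z": 0,"yaw": -12,"hand": -0.5}
    - {"x": 6.5,"y": -15,"z": 0,"yaw": -19,"hand": -0.5}
    - {"x": 8.5,"y": -20.5,"z": 0,"yaw": -26,"hand": -0.5}
    - {"x": 11,"y": -26,"z": 0,"yaw": -33,"hand": -0.5}
    - {"x": 13,"y": -32,"z": 0,"yaw": -40,"hand": -0.5}
    - {"x": 15,"y": -38,"z": 0,"yaw": -47,"hand": -0.5}
    - {"x": 17.6,"y": -44.2,"z": -2,"yaw": -54.6,"hand": -0.5}
    - {"x": 17.6,"y": -44.2,"z": -6,"yaw": -54.6,"hand": -0.5}
    - {"x": 17.6,"y": -44.2,"z": -10,"yaw": -54.6,"hand": -0.5}

```text
clock: 2.35
position: [0.448, 0.1199, 0.1262]
ee_rot: [2.029, 2.397, 0.002]
force: [0.5, 0.7, 0.1]
width: 0.249
gripper_force: 0.0
```

Call:
apply_moves:
  motion:
    - {"x": 0,"y": 0,"z": 0,"yaw": 0,"hand": -0.5}
    - {"x": 0,"y": 0,"z": 0,"yaw": 0,"hand": -0.5}

```text
clock: 2.6
position: [0.4479, 0.1215, 0.1279]
ee_rot: [2.025, 2.401, 0.002]
force: [0.0, -0.1, 0.9]
width: 0.254
gripper_force: 0.0
```

Run:
```python
import see
from h import *
a=get_image('top')
cv2.imwrite('pics/s3.png',cv2.resize(get_image('side')[80:220,150:340],None,fx=4,fy=4,interpolation=cv2.INTER_CUBIC))
```

```text
2.6 tcp [0.4479 0.1215 0.1279] rack [-0.0842  0.0004] liney deg 9.7 F [ 0.01 -0.11  0.88] w 23.35037951624901 tilt [ 0.001  0.    -1.   ]
```

View pics/s3.png

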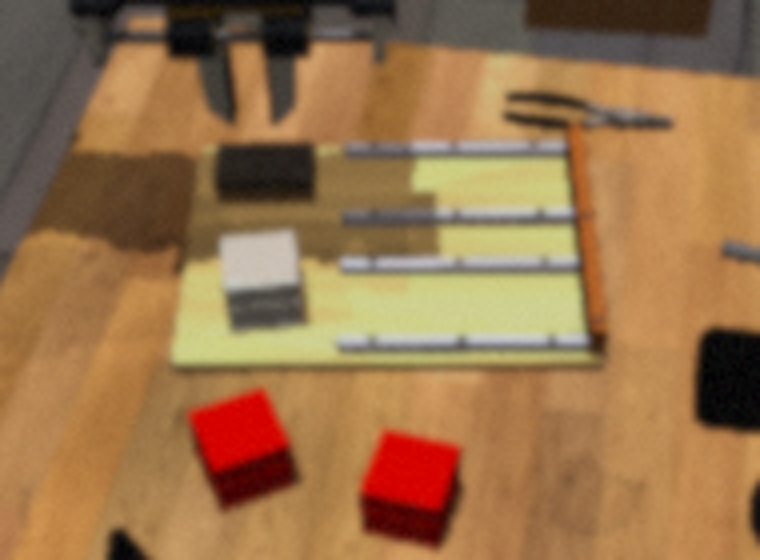

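The open fingertips hang over the gap between the block and the box, at about (230,120) and (277,120) in the crop. I lower them and begin the side push.

Call:
apply_moves:
  motion:
    - {"x": 0,"y": 0,"z": -4,"yaw": 0,"hand": -0.5}
    - {"x": 0,"y": 0,"z": -7,"yaw": 0,"hand": -0.5}
    - {"x": 0,"y": 0,"z": -9,"yaw": 0,"hand": -0.5}
    - {"x": 0,"y": 0,"z": -10.1,"yaw": 0,"hand": -0.5}
    - {"x": 0.1,"y": -0.6,"z": -10.1,"yaw": 0,"hand": -0.5}
    - {"x": 0.2,"y": -1.2,"z": -10.1,"yaw": 0,"hand": -0.5}
    - {"x": 0.27,"y": -1.6,"z": -10.1,"yaw": 0,"hand": -0.5}
    - {"x": 0.3,"y": -1.8,"z": -10.1,"yaw": 0,"hand": -0.5}
    - {"x": 0.3,"y": -1.8,"z": -10.1,"yaw": 0,"hand": -0.5}

```text
clock: 3.82
position: [0.4503, 0.103, 0.026]
ee_rot: [2.026, 2.401, 0.001]
force: [0.2, 0.2, 0.1]
width: 0.251
gripper_force: 0.0
```

Call:
apply_moves:
  motion:
    - {"x": 0.03,"y": -0.2,"z": 0,"yaw": 0,"hand": -0.5}
    - {"x": 0.05,"y": -0.3,"z": 0,"yaw": 0,"hand": -0.5}
    - {"x": 0.07,"y": -0.4,"z": 0,"yaw": 0,"hand": -0.5}
    - {"x": 0.08,"y": -0.5,"z": 0,"yaw": 0,"hand": -0.5}
    - {"x": 0.1,"y": -0.6,"z": 0,"yaw": 0,"hand": -0.5}
    - {"x": 0.1,"y": -0.6,"z": 0,"yaw": 0,"hand": -0.5}

```text
clock: 4.58
position: [0.4512, 0.0969, 0.0257]
ee_rot: [2.026, 2.401, -0.0]
force: [-0.4, -0.4, -0.7]
width: 0.251
gripper_force: 0.1
```

```bash
cat >> see.py <<'E'
def box(c,guess):
    get_image(c);w=[R[0]+guess[0]*np.cos(R[2])-guess[1]*np.sin(R[2]),R[1]+guess[0]*np.sin(R[2])+guess[1]*np.cos(R[2])]
    r=near('ring_box',c,proj(c,[[*w,.035]])[0])
    B,f=fit(c,r['mask'],BOX,[*w,.2]);Q=R if c=='top' else np.array([.5292,.1351,.1719])
    print(c,'box in rack',inr(Q,B).round(4),'fit',round(f,1),r['rect'])
E
python3 - <<'E'
from see import *
box('top',(-.085,-.06));box('side',(-.085,-.06))
E
```

```text
4.575 tcp [0.4512 0.0969 0.0257] rack [-0.0852 -0.0244] liney deg 9.67 F [-0.43 -0.38 -0.67] w 23.1189708320465 tilt [-0. -0. -1.]
top box in rack [-0.0876 -0.0698  0.5152] fit 66.1 [186.9, 221.9, 204.3, 249.4]
side box in rack [-0.0872 -0.0615  0.0422] fit 9.2 [203.5, 143.2, 223.7, 166.5]
```

Call:
apply_moves:
  motion:
    - {"x": -0.1,"y": 0.6,"z": 0,"yaw": 0,"hand": -0.5}
    - {"x": -0.1,"y": 0.6,"z": 4,"yaw": 0,"hand": -0.5}
    - {"x": -0.1,"y": 0.6,"z": 8,"yaw": 0,"hand": -0.4}
    - {"x": -1,"y": 0,"z": 10,"yaw": 10,"hand": -0.35}
    - {"x": -2,"y": -1,"z": 10,"yaw": 20,"hand": -0.35}
    - {"x": -3,"y": -2,"z": 10,"yaw": 30,"hand": -0.35}
    - {"x": -4,"y": -3,"z": 10,"yaw": 40,"hand": -0.35}
    - {"x": -5,"y": -4,"z": 10,"yaw": 50,"hand": -0.35}
    - {"x": -6,"y": -5,"z": 10,"yaw": 60,"hand": -0.35}
    - {"x": -6.7,"y": -5,"z": 10,"yaw": 70,"hand": -0.35}

```text
clock: 6.02
position: [0.3835, 0.0467, 0.1257]
ee_rot: [-0.275, -3.129, 0.0]
force: [0.2, 0.4, 0.4]
width: 0.325
gripper_force: 0.0
```

Call:
apply_moves:
  motion:
    - {"x": 0,"y": 0,"z": 0,"yaw": 10,"hand": -0.35}
    - {"x": 0,"y": 0,"z": 0,"yaw": 20,"hand": -0.35}
    - {"x": 0,"y": 0,"z": 0,"yaw": 20,"hand": -0.35}
    - {"x": 0,"y": 0,"z": 0,"yaw": 20,"hand": -0.35}

```text
clock: 6.52
position: [0.3842, 0.0472, 0.1257]
ee_rot: [0.259, -3.131, -0.0]
force: [-0.9, 0.3, 0.3]
width: 0.328
gripper_force: 0.0
```

Run:
```python
from see import *
box('top',(-.085,-.06));box('side',(-.085,-.06))
cv2.imwrite('pics/t4.png',cv2.resize(get_image('top')[120:280,100:300],None,fx=3,fy=3,interpolation=cv2.INTER_CUBIC))
```

```text
6.525 tcp [0.3842 0.0472 0.1257] rack [-0.1596 -0.0621] liney deg 99.46 F [-0.89  0.33  0.3 ] w 30.19448651074511 tilt [-0.  0. -1.]
top box in rack [-0.0856 -0.0617  0.0197] fit 9.6 [182.5, 222.1, 207.0, 245.9]
side box in rack [-0.088  -0.062   0.1051] fit 18.8 [204.5, 141.8, 222.1, 164.4]
```

View pics/t4.png

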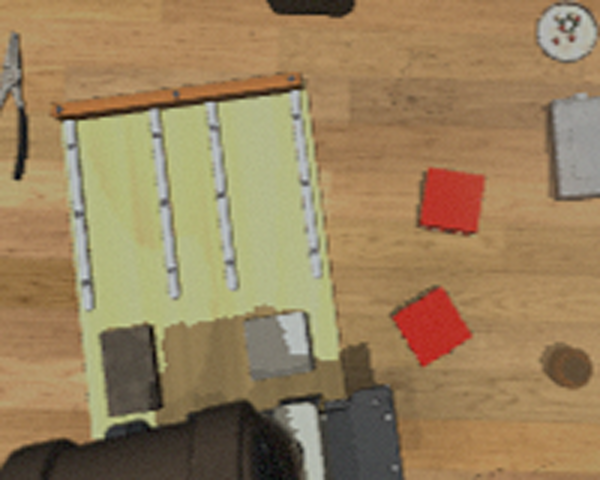

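The box (crop (280,345)) is now square and on the lane's centre line, and the fingers are behind it. I lower them and push from behind.

Call:
apply_moves:
  motion:
    - {"x": 0,"y": 0,"z": -4,"yaw": 0.2,"hand": -0.35}
    - {"x": 0,"y": 0,"z": -8,"yaw": 0.2,"hand": -0.35}
    - {"x": 0,"y": 0,"z": -9.8,"yaw": 0.2,"hand": -0.35}
    - {"x": 1,"y": 0.17,"z": -9.8,"yaw": 0.2,"hand": -0.35}
    - {"x": 2,"y": 0.34,"z": -9.8,"yaw": 0.2,"hand": -0.35}
    - {"x": 2.8,"y": 0.48,"z": -9.8,"yaw": 0.2,"hand": -0.35}
    - {"x": 3.2,"y": 0.55,"z": -9.8,"yaw": 0.2,"hand": -0.35}
    - {"x": 3.6,"y": 0.62,"z": -9.8,"yaw": 0.2,"hand": -0.35}
    - {"x": 4.0,"y": 0.68,"z": -9.8,"yaw": 0.2,"hand": -0.35}
    - {"x": 4.5,"y": 0.77,"z": -9.8,"yaw": 0.2,"hand": -0.35}

```text
clock: 8.02
position: [0.4289, 0.0547, 0.0277]
ee_rot: [0.27, -3.129, 0.0]
force: [-2.2, -0.6, 0.6]
width: 0.325
gripper_force: 0.8
```

Call:
apply_moves:
  motion:
    - {"x": 0.5,"y": 0.09,"z": 0,"yaw": 0,"hand": -0.35}
    - {"x": 1.0,"y": 0.17,"z": 0,"yaw": 0,"hand": -0.35}
    - {"x": 1.5,"y": 0.26,"z": 0,"yaw": 0,"hand": -0.35}
    - {"x": 1.5,"y": 0.26,"z": 0,"yaw": 0,"hand": -0.35}

```text
clock: 8.52
position: [0.4449, 0.0576, 0.0278]
ee_rot: [-0.27, 3.129, 0.0]
force: [0.3, -0.7, -0.0]
width: 0.327
gripper_force: 0.0
```

Run:
```python
from see import *
box('top',(-.06,-.062));box('side',(-.06,-.062))
a=cv2.resize(get_image('top')[120:280,100:240],None,fx=3,fy=3,interpolation=cv2.INTER_CUBIC)
b=cv2.resize(get_image('side')[90:210,180:310],None,fx=4,fy=4,interpolation=cv2.INTER_CUBIC)[:,:380]
cv2.imwrite('pics/c5.png',np.hstack([a,b]) if a.shape[0]==b.shape[0] else b)
```

```text
8.525 tcp [0.4449 0.0576 0.0278] rack [-0.098  -0.0621] liney deg 99.88 F [ 0.32 -0.68 -0.04] w 30.11856911891862 tilt [ 0.001  0.    -1.   ]
top box in rack [-0.0481 -0.0922  0.0995] fit 332.7 [196.2, 210.6, 200.7, 223.0]
side box in rack [-0.055  -0.0634  0.0632] fit 62.4 [213.1, 140.2, 233.6, 165.8]
```

View pics/c5.png

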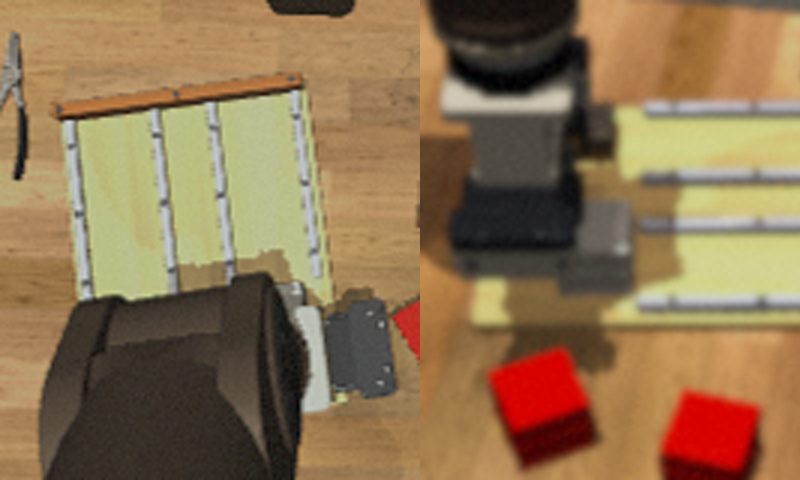

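The arm hides the box from above; in the side view it sits just at the lane entrance (right part, about (600,245)). I back off for one clean check before it enters.

Call:
apply_moves:
  motion:
    - {"x": -1,"y": -0.17,"z": 0,"yaw": 0,"hand": -0.35}
    - {"x": -2,"y": -0.34,"z": 3,"yaw": 0,"hand": -0.35}
    - {"x": -4,"y": -0.68,"z": 7,"yaw": 0,"hand": -0.35}
    - {"x": -6,"y": -1.0,"z": 10,"yaw": 0,"hand": -0.35}
    - {"x": -6,"y": -1.0,"z": 10,"yaw": 0,"hand": -0.35}
    - {"x": -6,"y": -1.0,"z": 10,"yaw": 0,"hand": -0.35}

```text
clock: 9.57
position: [0.3841, 0.0474, 0.1274]
ee_rot: [-0.271, 3.13, 0.0]
force: [-0.0, 0.0, 0.1]
width: 0.325
gripper_force: 0.0
```

Run:
```python
from see import *
box('top',(-.06,-.062));box('top',(-.06,-.062));box('side',(-.06,-.062))
```

```text
9.575 tcp [0.3841 0.0474 0.1274] rack [-0.1596 -0.0618] liney deg 99.89 F [-0.04  0.01  0.09] w 29.929721120703597 tilt [ 0.  0. -1.]
top box in rack [-0.0615 -0.062   0.0092] fit 4.5 [182.7, 213.4, 203.0, 236.8]
top box in rack [-0.0607 -0.0612  0.0315] fit 15.7 [181.7, 212.4, 201.2, 238.0]
side box in rack [-0.0617 -0.0619 -0.0168] fit 4.0 [212.4, 141.2, 232.3, 167.3]
```

Centred at -62 mm and square within about 0.01 rad. I go back down behind it and push home.

Call:
apply_moves:
  motion:
    - {"x": 0,"y": 0,"z": -4,"yaw": -0.2,"hand": -0.35}
    - {"x": 0,"y": 0,"z": -8,"yaw": -0.2,"hand": -0.35}
    - {"x": 0.5,"y": 0.07,"z": -9.95,"yaw": -0.2,"hand": -0.35}
    - {"x": 2,"y": 0.33,"z": -9.95,"yaw": -0.2,"hand": -0.35}
    - {"x": 4,"y": 0.67,"z": -9.95,"yaw": -0.2,"hand": -0.35}
    - {"x": 5.2,"y": 0.88,"z": -9.95,"yaw": -0.2,"hand": -0.35}
    - {"x": 5.7,"y": 0.96,"z": -9.95,"yaw": -0.2,"hand": -0.35}
    - {"x": 6.1,"y": 1.03,"z": -9.95,"yaw": -0.2,"hand": -0.35}
    - {"x": 6.6,"y": 1.11,"z": -9.95,"yaw": -0.2,"hand": -0.35}
    - {"x": 7.2,"y": 1.21,"z": -9.95,"yaw": -0.2,"hand": -0.35}

```text
clock: 11.12
position: [0.4559, 0.0594, 0.0283]
ee_rot: [0.265, -3.13, 0.0]
force: [-1.5, -0.9, 1.3]
width: 0.327
gripper_force: 0.5
```

Call:
apply_moves:
  motion:
    - {"x": 0.7,"y": 0.12,"z": 0,"yaw": 0,"hand": -0.35}
    - {"x": 1.4,"y": 0.24,"z": 0,"yaw": 0,"hand": -0.35}
    - {"x": 2.1,"y": 0.36,"z": 0,"yaw": 0,"hand": -0.35}
    - {"x": 2.8,"y": 0.48,"z": 0,"yaw": 0,"hand": -0.35}
    - {"x": 3.5,"y": 0.6,"z": 0,"yaw": 0,"hand": -0.35}
    - {"x": 4.2,"y": 0.72,"z": 0,"yaw": 0,"hand": -0.35}
    - {"x": 4.9,"y": 0.84,"z": 0,"yaw": 0,"hand": -0.35}
    - {"x": 5.6,"y": 0.96,"z": 0,"yaw": 0,"hand": -0.35}
    - {"x": 6.2,"y": 1.06,"z": 0,"yaw": 0,"hand": -0.35}
    - {"x": 6.2,"y": 1.06,"z": 0,"yaw": 0,"hand": -0.35}

```text
clock: 12.38
position: [0.5189, 0.0702, 0.0283]
ee_rot: [-0.265, 3.13, 0.0]
force: [0.2, 0.3, -0.1]
width: 0.323
gripper_force: 0.0
```

Run:
```python
from see import *
box('side',(.011,-.062))
```

```text
12.375 tcp [0.5189 0.0702 0.0283] rack [-0.0229 -0.0621] liney deg 99.68 F [ 0.22  0.3  -0.06] w 29.717443150627687 tilt [ 0.001  0.    -1.   ]
side box in rack [ 0.0153 -0.0658  0.0321] fit 180.2 [241.1, 143.1, 260.8, 165.5]
```

Midway; one more clean check before the last stretch.

Call:
apply_moves:
  motion:
    - {"x": -1,"y": -0.17,"z": 0,"yaw": 0,"hand": -0.35}
    - {"x": -2,"y": -0.34,"z": 3,"yaw": 0,"hand": -0.35}
    - {"x": -5,"y": -0.85,"z": 7,"yaw": 0,"hand": -0.35}
    - {"x": -8,"y": -1.36,"z": 10,"yaw": 0,"hand": -0.35}
    - {"x": -8,"y": -1.36,"z": 10,"yaw": 0,"hand": -0.35}
    - {"x": -8,"y": -1.36,"z": 10,"yaw": 0,"hand": -0.35}

```text
clock: 13.22
position: [0.4383, 0.0566, 0.1281]
ee_rot: [-0.265, 3.13, 0.0]
force: [-0.2, 0.5, -1.0]
width: 0.327
gripper_force: 0.0
```

Run:
```python
from see import *
box('top',(.0136,-.062));box('top',(.0136,-.062));box('side',(.0136,-.062));box('side',(.0136,-.062))
```

```text
13.225 tcp [0.4383 0.0566 0.1281] rack [-0.1046 -0.0619] liney deg 99.69 F [-0.17  0.47 -0.98] w 30.127115090805006 tilt [ 0.001  0.    -1.   ]
top box in rack [ 0.0139 -0.0615 -0.0144] fit 16.6 [179.6, 186.3, 198.7, 205.5]
top box in rack [ 0.0139 -0.0612  0.0014] fit 2.3 [177.6, 181.5, 199.9, 207.8]
side box in rack [ 0.0131 -0.0625  0.0197] fit 4.0 [241.7, 142.0, 260.1, 165.0]
side box in rack [ 0.0131 -0.0627  0.0174] fit 3.9 [242.8, 143.4, 258.8, 164.7]
```

Call:
apply_moves:
  motion:
    - {"x": 0,"y": 0,"z": -4,"yaw": 0,"hand": -0.35}
    - {"x": 1,"y": 0.17,"z": -8,"yaw": 0,"hand": -0.35}
    - {"x": 3,"y": 0.51,"z": -10,"yaw": 0,"hand": -0.35}
    - {"x": 5,"y": 0.85,"z": -10,"yaw": 0,"hand": -0.35}
    - {"x": 6.7,"y": 1.14,"z": -10,"yaw": 0,"hand": -0.35}
    - {"x": 7.5,"y": 1.28,"z": -10,"yaw": 0,"hand": -0.35}
    - {"x": 8,"y": 1.36,"z": -10,"yaw": 0,"hand": -0.35}
    - {"x": 8.5,"y": 1.45,"z": -10,"yaw": 0,"hand": -0.35}
    - {"x": 9.1,"y": 1.55,"z": -10,"yaw": 0,"hand": -0.35}
    - {"x": 9.8,"y": 1.67,"z": -10,"yaw": 0,"hand": -0.35}

```text
clock: 14.88
position: [0.5363, 0.0733, 0.0283]
ee_rot: [0.265, -3.13, -0.0]
force: [-0.7, 0.0, 0.1]
width: 0.326
gripper_force: 0.2
```

Call:
apply_moves:
  motion:
    - {"x": 0.7,"y": 0.12,"z": 0,"yaw": 0,"hand": -0.35}
    - {"x": 1.4,"y": 0.24,"z": 0,"yaw": 0,"hand": -0.35}
    - {"x": 2.1,"y": 0.36,"z": 0,"yaw": 0,"hand": -0.35}
    - {"x": 2.8,"y": 0.48,"z": 0,"yaw": 0,"hand": -0.35}
    - {"x": 3.5,"y": 0.6,"z": 0,"yaw": 0,"hand": -0.35}
    - {"x": 4.2,"y": 0.72,"z": 0,"yaw": 0,"hand": -0.35}
    - {"x": 4.9,"y": 0.84,"z": 0,"yaw": 0,"hand": -0.35}
    - {"x": 5.5,"y": 0.94,"z": 0,"yaw": 0,"hand": -0.35}
    - {"x": 6.1,"y": 1.04,"z": 0,"yaw": 0,"hand": -0.35}
    - {"x": 6.1,"y": 1.04,"z": 0,"yaw": 0,"hand": -0.35}

```text
clock: 16.12
position: [0.5978, 0.0837, 0.0283]
ee_rot: [-0.265, 3.13, 0.0]
force: [-0.5, -0.7, -0.0]
width: 0.33
gripper_force: 0.0
```

Run:
```python
from see import *
```

```text
16.125 tcp [0.5978 0.0837 0.0283] rack [ 0.0572 -0.0621] liney deg 99.68 F [-0.46 -0.73 -0.03] w 30.318954945322236 tilt [ 0.001  0.    -1.   ]
```

Call:
apply_moves:
  motion:
    - {"x": 0.3,"y": 0.05,"z": 0,"yaw": 0,"hand": -0.35}
    - {"x": 0.6,"y": 0.1,"z": 0,"yaw": 0,"hand": -0.35}
    - {"x": 0.8,"y": 0.14,"z": 0,"yaw": 0,"hand": -0.35}
    - {"x": 0.9,"y": 0.15,"z": 0,"yaw": 0,"hand": -0.35}

```text
clock: 16.62
position: [0.6063, 0.0852, 0.0282]
ee_rot: [0.265, -3.13, -0.0]
force: [-1.6, -0.2, -0.1]
width: 0.324
gripper_force: 0.3
```

Call:
apply_moves:
  motion:
    - {"x": 0.1,"y": 0.02,"z": 0,"yaw": 0,"hand": -0.35}
    - {"x": 0.2,"y": 0.03,"z": 0,"yaw": 0,"hand": -0.35}

```text
clock: 16.88
position: [0.6082, 0.0854, 0.0282]
ee_rot: [0.265, -3.13, -0.0]
force: [0.3, -0.8, -0.6]
width: 0.326
gripper_force: 0.3
```

Call:
apply_moves:
  motion:
    - {"x": 0.1,"y": 0.02,"z": 0,"yaw": 0,"hand": -0.35}

```text
clock: 17.0
position: [0.6092, 0.0856, 0.0282]
ee_rot: [0.265, -3.13, -0.0]
force: [0.0, -0.6, 0.3]
width: 0.322
gripper_force: 0.3
```

Run:
```python
from see import *
box('side',(.106,-.062))
```

```text
17.0 tcp [0.6092 0.0856 0.0282] rack [ 0.0688 -0.0622] liney deg 99.68 F [ 0.02 -0.64  0.29] w 29.587301337567805 tilt [-0.  0. -1.]
side box in rack [ 0.1091 -0.0673 -0.1187] fit 264.4 [274.7, 143.9, 295.0, 165.1]
```

Call:
apply_moves:
  motion:
    - {"x": 0.1,"y": 0.02,"z": 0,"yaw": 0,"hand": -0.35}

```text
clock: 17.23
position: [0.6101, 0.0858, 0.0283]
ee_rot: [0.265, -3.13, -0.0]
force: [-0.8, 0.1, 0.8]
width: 0.327
gripper_force: 0.6
```

Call:
apply_moves:
  motion:
    - {"x": 0.05,"y": 0.01,"z": 0,"yaw": 0,"hand": -0.35}

```text
clock: 17.35
position: [0.6107, 0.0859, 0.0282]
ee_rot: [0.265, -3.13, -0.0]
force: [-1.4, -0.3, 1.1]
width: 0.324
gripper_force: 0.6
```

Call:
apply_moves:
  motion:
    - {"x": 0.07,"y": 0.01,"z": 0,"yaw": 0,"hand": -0.35}

```text
clock: 17.48
position: [0.6113, 0.086, 0.0283]
ee_rot: [0.265, -3.13, -0.0]
force: [-1.1, -0.4, 2.4]
width: 0.326
gripper_force: 0.7
```

Call:
apply_moves:
  motion:
    - {"x": 0.06,"y": 0.01,"z": 0,"yaw": 0,"hand": -0.35}

```text
clock: 17.6
position: [0.612, 0.0861, 0.0282]
ee_rot: [0.265, -3.13, -0.0]
force: [-1.0, -0.1, 1.6]
width: 0.329
gripper_force: 0.7
```

No hard contact yet, so I back off and check.

Call:
apply_moves:
  motion:
    - {"x": -1,"y": -0.17,"z": 0,"yaw": 0,"hand": -0.35}
    - {"x": -2,"y": -0.34,"z": 3,"yaw": 0,"hand": -0.35}
    - {"x": -5,"y": -0.85,"z": 7,"yaw": 0,"hand": -0.35}
    - {"x": -8,"y": -1.36,"z": 10,"yaw": 0,"hand": -0.35}
    - {"x": -10,"y": -1.7,"z": 10,"yaw": 0,"hand": -0.35}
    - {"x": -10,"y": -1.7,"z": 10,"yaw": 0,"hand": -0.35}
    - {"x": -10,"y": -1.7,"z": 10,"yaw": 0,"hand": -0.35}

```text
clock: 18.48
position: [0.5125, 0.0692, 0.1282]
ee_rot: [-0.265, 3.13, 0.0]
force: [-0.3, 0.1, 1.0]
width: 0.327
gripper_force: 0.0
```

Run:
```python
from see import *
for c in ('top','top','side','side'): box(c,(.106,-.062))
a=cv2.resize(get_image('top')[130:250,100:230],None,fx=3,fy=3,interpolation=cv2.INTER_CUBIC)
b=cv2.resize(get_image('side')[90:210,180:310],None,fx=3,fy=3,interpolation=cv2.INTER_CUBIC)
cv2.imwrite('pics/c6.png',np.hstack([a,b]))
```

```text
18.475 tcp [0.5125 0.0692 0.1282] rack [-0.0294 -0.062 ] liney deg 99.69 F [-0.29  0.1   0.99] w 30.106229035199917 tilt [ 0.001  0.    -1.   ]
top box in rack [ 0.1074 -0.0649  0.0928] fit 35.4 [175.8, 148.4, 193.2, 172.8]
top box in rack [ 0.1074 -0.0641  0.0677] fit 36.2 [175.9, 147.0, 194.6, 173.1]
side box in rack [ 0.1066 -0.0635 -0.024 ] fit 7.1 [275.9, 139.3, 297.6, 165.2]
side box in rack [ 0.1058 -0.0651  0.0522] fit 4.9 [275.0, 139.1, 295.9, 164.0]
```

View pics/c6.png

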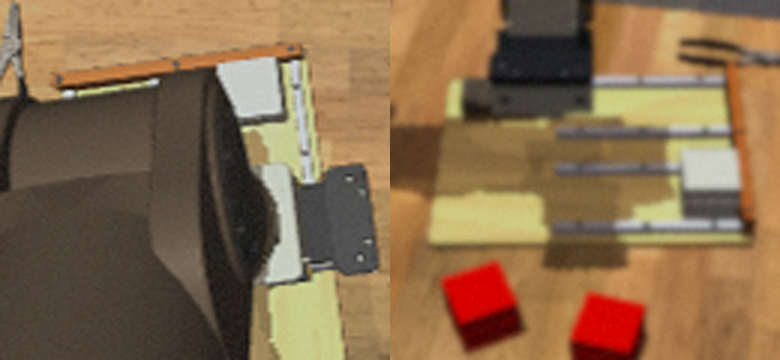

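The box is against the stop bar: top part at (250,90), side part at (710,180). I retreat clear for a final unobstructed check.

Call:
apply_moves:
  motion:
    - {"x": -3,"y": -0.5,"z": 2,"yaw": 0,"hand": -0.35}
    - {"x": -6,"y": -1,"z": 4,"yaw": 0,"hand": -0.35}
    - {"x": -9,"y": -1.5,"z": 5,"yaw": 0,"hand": -0.35}
    - {"x": -12,"y": -2,"z": 5,"yaw": 0,"hand": -0.35}
    - {"x": -12,"y": -2,"z": 5,"yaw": 0,"hand": -0.35}
    - {"x": -12,"y": -2,"z": 5,"yaw": 0,"hand": -0.35}

```text
clock: 19.73
position: [0.3928, 0.0493, 0.1785]
ee_rot: [-0.265, 3.129, 0.0]
force: [-0.0, -0.3, -0.6]
width: 0.325
gripper_force: 0.0
```

Run:
```python
from see import *
for c in ('top','top','side','side'): box(c,(.106,-.062))
```

```text
19.725 tcp [0.3928 0.0493 0.1785] rack [-0.1507 -0.0615] liney deg 99.68 F [-0.02 -0.26 -0.56] w 29.907452510741937 tilt [ 0.001  0.    -1.   ]
top box in rack [ 0.1081 -0.062   0.0332] fit 15.1 [174.4, 146.8, 196.1, 172.8]
top box in rack [ 0.1073 -0.0622  0.0078] fit 3.6 [177.1, 146.1, 193.9, 174.9]
side box in rack [ 0.1067 -0.0643  0.0052] fit 9.9 [274.5, 140.9, 296.5, 167.4]
side box in rack [ 0.1069 -0.0634  0.0033] fit 6.6 [275.5, 143.2, 294.5, 164.6]
```

Home: x is about 107 mm, y about -62 mm, and it is square. Handing in.

```bash
python3 -c "from cell import *; print(sign_off())"
```

```text
the job is handed in; nothing more can be done
None
```

The ring box is home in the right lane and handed in: in the last pictures it was about 107 mm along the rack (against the stop bar), within 2 mm of the centre line and square to within about 0.03 rad, with the robot clear of everything; the hand-in returned no verdict.

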